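# File the loose box file with its own kind and close the row

### The job

One box file has been left standing on the desk. Put it into the slanted rack, in the bay that already holds a file of the same height: tilt it to the rack's slope, lower it (do not drop it in) to the rack floor and against the back board beside that file and let go, then slide that bay's bookend in until the two files are packed snugly between bookend and centre divider. Leave the lower file in the other bay, the pencil pot, the cup and the stapler where they are.

Things in the scene. Friction and masses are not known exactly. Their poses are not given: they have to be found in the camera images.
- file: the loose board box file standing upright on the desk: 105 mm deep (x) x 34 mm thick (y) x 150 mm tall (z), rigid, about 0.3 kg; origin at the centre of its underside, z up through its top. Front and back look the same and it may go in either way round
- twin: board box file of exactly the same make and size as the loose one (105 x 34 x 150 mm), standing in one of the rack's two bays next to the divider, leaning with the rack; origin at the centre of its underside, axes parallel to the trough's
- low_file: the lower board box file, 105 x 34 x 105 mm, standing in the other bay next to the divider; same frame convention
- trough: tilted frame of the rack's grey-painted trough, leaning 25 degrees away from the robot: z is the way files stand (up, leaning away from the robot), y runs level along the rack (to the robot's left), x lies in the floor, away from the robot and falling. Origin: mid length, on the floor's upper face, 45 mm over the desk. A seated file's origin has x = 0, z = 0. Left bay y > 0, right bay y < 0
- rack: the whole desk rack on steel feet, 400 mm long; origin on the desk under the trough's origin, z up. In the trough frame: floor from x = -60 to 60 mm; back board (far side, 8 mm thick, 80 mm tall along z) with its face at x = 52.5 mm; centre divider at y = 0, 10 mm thick, 60 mm tall
- left_end (a joint): left bay's steel bookend (plate 10 mm thick, 95 mm deep, 120 mm tall), slides along the trough with about 1.5 N of friction and stays where left. Value in m: at 0 its inner face is at trough y = 0.180; it grows as the bookend moves in to the divider (face at y = 0.180 - value; travel 0.140)
- right_end (a joint): steel bookend of the right bay, mirror image: inner face at trough y = -(0.180 - value)
- left_grip (a point): middle of the upper bar of the left bookend's D-handle: a 12 mm round bar along the trough's y, sticking 58 mm out from the outer side of the plate, at trough x = 0, z = 105 mm, this point 40 mm outside the inner face; 48 mm free under it
- right_grip (a point): the same on the right bookend
- pencil_pot: wooden pencil pot with pencils, 76 mm across, 140 mm tall over all, origin at the centre of its underside; stands on the side of the rack where the loose file is not
- cup: white mug, 80 mm across, 65 mm tall, beyond the rack, origin under its centre
- stapler: desk stapler, 130 x 36 x 50 mm, beyond the rack, origin under its centre
Mind the look-alikes: they are no part of the job. Leave any green or turquoise look-alike of the twin alone. What is shaped like the file but pink is not meant.

How it is judged:
By the outcome, as a careful person would: the job done as asked, in the order asked, and still so for the second after the job is handed in, with the robot touching nothing.
It also fails if it takes over 67 s, if anything falls off the work surface, if the arm or the gripper's body presses on something with over 40 N, if the wrist force passes 120 N, or if a joint passes its speed limit or range.

### The arm

A 7-joint arm with a two-finger parallel gripper is mounted at the origin on the work surface. World frame = base frame: x ahead of the robot, y to its left, z up, the work surface at z = 0. Lengths are in mm, angles in rad, forces in N, time in s.
With the tool pointing down it reaches from about 400 to 875 mm from the base axis. Payload 4.4 kg.
Tool frame: the origin (TCP) lies at the very end of the fingers, on their centre line; the grasp point (between the pads) lies 19 mm behind it; z points along the fingers, y is the direction in which the jaws open and shut (so a half turn about z gives the same grasp; the last joint's range is limited). The gripper opens to 85 mm and grips with 20 to 120 N. Pads are 22 mm wide; open, the fingers measure 114 mm over their backs; the gripper's body (76 mm by 85 mm) begins 54 mm behind the grasp point. The pads swing forward as they close: fully open they stand 13 mm farther back than shut.
Start: joints at [1.057, 0.628, 0.038, 1.517, -0.027, 0.996, -0.02], TCP at [281.468, -585.913, 206.113] pointing down, gripper open.
Joint ranges: [-3.06, 3.06], [-0.37, 2.12], [-1.25, 1.32], [0.18, 2.47], [-1.1, 4.24], [0.23, 1.98], [-2.94, 2.94]. Speed limits (rad/s): [2.57, 2.57, 3.14, 3.14, 3.14, 3.14, 3.14].

### API

Orientations are given as [roll, pitch, yaw] about the fixed x, y, z axes, in that order (R = Rz(yaw) Ry(pitch) Rx(roll)).
In Python, from cell import ctrl gives the robot as it stands.
- The arm moves only by the shell command python3 -m crank 'ROWS' [OPENING]. ROWS is JSON, a list that holds one entry, the list of rows, each a list of 6 numbers: the shift along the tool's x, y, z in units of 30 mm (1.0 is 30 mm), then the turn, a rotation vector about the tool's x, y, z in units of 6 degrees (1.0 is 6 degrees). In form: [[[tx, ty, tz, rx, ry, rz], ...]]. A call has 1 to 12 rows; each row shifts and turns the pose as measured when the row begins, along the tool's axes as they then stand; what a row does not reach is not made up. A row lasts 1/12 s, in which the tool goes at most 41.7 mm and 7.16 degrees, less where a joint would pass 70% of its speed; a pose out of reach is approached as far as the arm can. A call is refused whole if a number of a shift passes 1 or a number of a turn 1, either way. A call with a gripper value outside its range is refused whole. OPENING is the gripper command: -1 is fully open, 1 is shut, values between are in proportion, set as the call begins (- or left out, the last holds). The fingers move at their own pace and stop on an object; the grip force is fixed at half the most. Time passes only in rows, so rows that do not move let the fingers close. It gives the time, the measured TCP pose, the force and the opening at its end, in the units of the state.
- ctrl.read_state(): the state, without advancing time (a new reading comes with each control period).
- ctrl.get_image(name): name is "side" or "top"; returns a dict with "color" (480x640x3 uint8, red, green, blue), "depth" (480x640 float32, mm along the optical axis (not along the pixel's ray), 0 where there is no reading), "camera_matrix" (3x3 intrinsics, pixels), "R" (3x3) and "t" (3): a world point X has camera coordinates R X + t. Camera axes: x right, y down, z forward; pixel columns grow to the right and rows downward; lengths in mm; the calibration is good to about 2 mm. A picture is of the moment at which its call begins.
- ctrl.finish_job(): hands the job in, once; it reports no verdict.
Trained networks look in a picture, given as the dict that the camera call returned (one of the last four; its "shot" number tells which), for a name from the list of things; names that differ only in an ending like _2 or _b are one class to them, and where a whole thing is asked for, a point or a joint stands for the part that bears it (a point fixed in the world has none). Each returns a list of dicts, best first, with "conf" (0 to 1); they miss things now and then, are a little off and sometimes report something else, mostly with a low value. They report only what shows in the picture. A call takes as long as a camera call. They do not tell look-alikes from the thing itself.
- ctrl.search_frame(query, picture): "extent" ([centre column, centre row, width, height] in pixels, round what is visible of it).
The state is a dict: "clock": time; "qpos": joint angles; "qd": joint speeds; "tau": joint torques, N m; "eef_pos": TCP position; "tool_rot": TCP orientation; "force": force on the tool from outside, world axes, zero at the start; "torque": the same for the moment, N m; "width": finger opening in mm.
Only numpy, scipy, OpenCV 4.12 (cv2) and the standard library are available. Lean on these libraries where they do the work, as an engineer would, in place of code of your own. Each camera call takes 0.05 s, during which the arm holds its last target. There are 200 camera calls.

## Working session

There is one attempt and no reset: what is moved stays moved. The work goes in short steps, Python scripts to look and compute and a shell command to move; the robot and the scene stay as the last step left them, time stands still between calls to the robot, and variables do not carry over. Pictures are saved under pics/ and viewed, about 8 in all and at most 12, crops included, and the job is handed in when it is done.

```bash
ls; mkdir -p pics; python3 - <<'E'
from cell import ctrl
import cv2,numpy as np
s=ctrl.read_state();print(s)
ims=[]
for n in("side","top"):
    p=ctrl.get_image(n);ims.append(p["color"]);np.savez("pics/"+n+"0.npz",**{k:p[k] for k in("color","depth","camera_matrix","R","t")})
    print(n,p["camera_matrix"].tolist(),p["R"].tolist(),p["t"])
    for q in("file","twin","low_file","rack","trough","left_end","right_end","left_grip","right_grip","pencil_pot","cup","stapler"):
        print(q,[(round(d["conf"],2),np.round(d["extent"]).astype(int).tolist()) for d in ctrl.search_frame(q,p)[:4]])
    cv2.imwrite(f"pics/{n}0.png",p["color"][:,:,::-1])
E
```

```text
pics
{'clock': 0.0, 'qpos': array([ 1.05720612,  0.62937674,  0.03846275,  1.51835176, -0.02701384,
        0.99630192, -0.02003967]), 'qd': array([-0.00155062,  0.00047014,  0.00011941,  0.00098709,  0.00046066,
       -0.00093099, -0.00174136]), 'tau': array([-8.04729552e-05, -5.63405836e+01,  1.22631390e+00, -1.93440539e+01,
        1.10507780e-02,  1.05073774e-02, -2.42772347e-05]), 'eef_pos': array([ 281.16217763, -585.3021503 ,  205.17487296]), 'tool_rot': array([-3.13967368e+00,  2.73573978e-05,  4.47726570e-01]), 'force': array([-0.25966132, -0.31770354, -0.41523016]), 'torque': array([-0.01498418,  0.03258319,  0.01926671]), 'width': 85.47674754711322}
side [[539.9427394720138, 0.0, 319.7870667780359], [0.0, 539.9427394720138, 234.2987976570595], [0.0, 0.0, 1.0]] [[-0.9888843216237229, -0.1486179380210716, 0.0045284594680859505], [-0.11659183440808935, 0.7561666120205847, -0.6439086884137125], [0.09227211169224353, -0.6372791879260421, -0.7650889451823092]] [ 572.51939792  120.00260172 1366.49039489]
file [(0.59, [321, 385, 56, 57]), (0.59, [347, 450, 57, 58]), (0.34, [301, 
[... 837 characters left out ...]
65534667828998]] [  39.6213165   558.61602262 1104.21170509]
file [(0.96, [122, 282, 53, 47]), (0.55, [177, 252, 39, 48])]
twin [(0.94, [226, 329, 70, 59]), (0.88, [334, 214, 18, 71]), (0.69, [369, 308, 44, 66])]
low_file [(0.93, [316, 221, 20, 60])]
rack [(0.71, [326, 228, 210, 83]), (0.48, [317, 221, 15, 64]), (0.3, [240, 218, 44, 59])]
trough [(0.65, [418, 160, 51, 31]), (0.59, [324, 220, 207, 74])]
left_end [(0.93, [241, 218, 46, 61])]
right_end [(0.93, [409, 215, 41, 60])]
left_grip [(0.73, [243, 222, 38, 59]), (0.33, [326, 225, 210, 82])]
right_grip [(0.79, [410, 212, 36, 54])]
pencil_pot [(0.62, [501, 248, 48, 29])]
cup [(0.86, [326, 160, 31, 43])]
stapler [(0.88, [415, 160, 52, 34])]
```

```bash
python3 - <<'E'
import cv2,numpy as np
a=cv2.imread("pics/side0.png");b=cv2.imread("pics/top0.png")
a=cv2.resize(a[100:480,180:460],None,fx=1.42,fy=1.42)  # 398x540
cv2.imwrite("pics/s1.png",cv2.resize(cv2.imread("pics/side0.png")[100:480,150:500],None,fx=1.55,fy=1.55))
cv2.imwrite("pics/t1.png",cv2.resize(b[120:400,60:560],None,fx=1.6,fy=1.6))
E
```

```text
(no output)
```

View pics/s1.png

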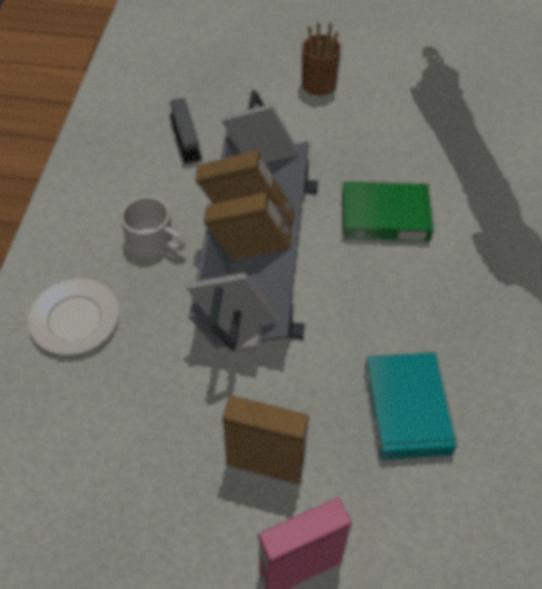

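View pics/t1.png

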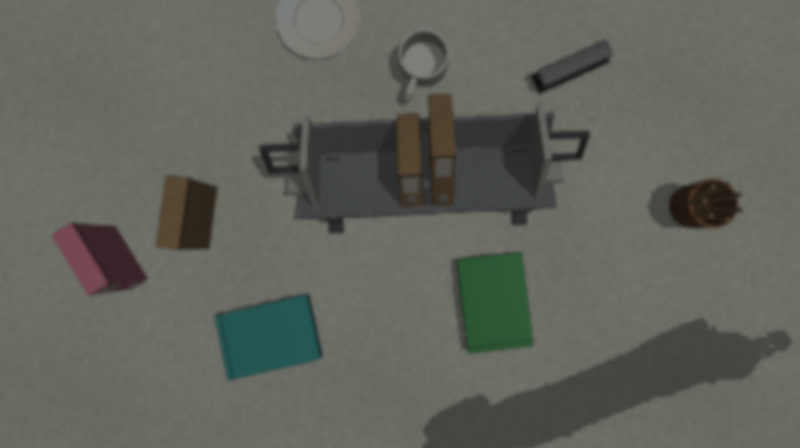

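The twin is the taller brown file, right of the divider (top crop ~(441,150)), so the target is the right bay. The low file is left of it at (409,160). The loose brown file stands at (175,212), and the pink one at (85,258). Next I'll measure them with depth.

```bash
cat > h.py <<'E'
import numpy as np,cv2
def cloud(p):
    K=p["camera_matrix"];d=p["depth"].astype(float);v,u=np.mgrid[:480,:640]
    c=np.stack([(u-K[0,2])*d/K[0,0],(v-K[1,2])*d/K[1,1],d],-1)
    w=(c-p["t"])@p["R"]; w[d==0]=np.nan
    return w
def rect(m,w):
    q=w[m][:,:2].astype(np.float32); return cv2.minAreaRect(q),len(q),np.nanmedian(w[m],0).round(1)
E
python3 - <<'E'
import numpy as np,cv2
from h import *
for n in("top","side"):
    p=dict(np.load(f"pics/{n}0.npz"));w=cloud(p);hsv=cv2.cvtColor(p["color"],cv2.COLOR_RGB2HSV)
    H,S,V=[hsv[...,i].astype(int) for i in range(3)]
    br=(H>7)&(H<25)&(S>90)&(V>40)
    X,Y,Z=w[...,0],w[...,1],w[...,2]
    print(n,"table z",np.nanmedian(Z[np.abs(Z)<15]))
    for nm,m in dict(filetop=br&(Y>250)&(Z>142)&(Z<160),pot=(Y<-250)&(Z>15)&(Z<105)&(X>400),).items():
        if m.sum()>5: print(nm,rect(m,w))
    m=br&(Y>250)&(Z>20); print("file all",rect(m,w), np.nanpercentile(Z[m],[5,50,95]))
    # rack points
    m=(np.abs(Y)<230)&(Z>25)&(X>450)&(X<750)
    print("rack",rect(m,w))
    # brown in rack
    m2=br&m
    k,l,st,ce=cv2.connectedComponentsWithStats(m2.astype(np.uint8))
    for i in range(1,k):
        if st[i,4]>60: q=w[l==i]; print("comp",st[i],ce[i].round(),np.nanpercentile(q,[2,50,98],axis=0).round(0).tolist())
    np.save(f"pics/w{n}.npy",w)
E
```

```text
top table z 0.08168823284122104
filetop (((518.0179443359375, 389.7847900390625), (32.70392608642578, 98.29683685302734), 82.27864074707031), 613, array([518.7, 388.8, 149.2]))
pot (((649.8304443359375, -347.2843322753906), (340.7066650390625, 76.23014831542969), 26.169044494628906), 988, array([ 534.3, -392.7,   63.7]))
file all (((517.9976196289062, 389.62445068359375), (33.88581848144531, 98.33106231689453), 83.22921752929688), 1220, array([516.7, 378.3, 142.6])) [ 36.35878273 142.63123268 151.7149247 ]
rack (((599.7310180664062, 2.8593292236328125), (299.76165771484375, 454.11700439453125), 0.09823537617921829), 10528, array([595. ,  16.8,  66.3]))
comp [328 180  16  43 527] [335. 200.] [[590.0, -11.0, 163.0], [630.0, 5.0, 185.0], [680.0, 20.0, 203.0]]
comp [308 192  15  39 511] [315. 211.] [[569.0, 35.0, 121.0], [611.0, 52.0, 144.0], [658.0, 66.0, 162.0]]
comp [330 231  13  16 142] [336. 237.] [[534.0, -12.0, 80.0], [553.0, 3.0, 120.0], [565.0, 17.0, 143.0]]
side table z 0.0772490156863344
filetop (((518.1655883789062, 394.0245361328125), (34.59318923950195, 102.32110595703125), 83.400146484375), 876, array([517.5, 395.7, 149.7]))
pot (((1261.6763916015625, -563.5697631835938), (529.3265991210938, 1505.9847412109375), 60.16939926147461), 2881, array([1783.7, -720.7,   59.1]))
file all (((517.9623413085938, 394.760009765625), (36.007694244384766, 102.89401245117188), 83.400146484375), 2092, array([517.5, 406.6, 126.1])) [ 30.74522389 126.12478211 152.00122989]
rack (((600.0262451171875, 3.709930419921875), (452.56573486328125, 299.76214599609375), 89.97144317626953), 9118, array([592.9,  64.8,  91.2]))
comp [ 277  198   62   69 2667] [306. 233.] [[539.0, -6.0, 50.0], [607.0, 49.0, 136.0], [671.0, 71.0, 198.0]]
```

```bash
cat > fit.py <<'E'
import numpy as np
from scipy.optimize import least_squares
from scipy.spatial.transform import Rotation as R
def sd(p,c,h):
    q=np.abs(p-c)-h; return np.abs(np.linalg.norm(np.maximum(q,0),axis=1)+np.minimum(q.max(1),0))
def totrough(w,x0,y0,yaw):
    return R.from_euler('xyz',[0,np.radians(25),yaw]).inv().apply(w-[x0,y0,45])
def res(a,w):
    x0,y0,yaw,vl,vr,yt,yl=a; p=totrough(w,x0,y0,yaw); fl=180-vl; fr=-(180-vr)
    B=[((0,0,-4),(60,200,4)),((56.5,0,40),(4,200,40)),((0,0,30),(52,5,30)),((0,yt,75),(52.5,17,75)),((0,yl,52.5),(52.5,17,52.5)),
       ((0,fl+5,60),(47.5,5,60)),((0,fr-5,60),(47.5,5,60)),((0,fl+39,105),(6,29,6)),((0,fr-39,105),(6,29,6))]
    return np.min([sd(p,np.array(c),np.array(h)) for c,h in B],0)
def fit(w,a0):
    for lim in(25,10):
        pts=w[res(a0,w)<lim]
        r=least_squares(res,a0,args=(pts,),loss='soft_l1',f_scale=2,x_scale=[1,1,.01,1,1,1,1]); a0=r.x
    return r.x,len(pts),np.median(res(r.x,pts))
def rackpts(W):
    W=W.reshape(-1,3); W=W[np.isfinite(W).all(1)]
    return W[(np.abs(W[:,1]-20)<290)&(W[:,2]>25)&(W[:,2]<230)&(np.abs(W[:,0]-590)<130)&~((W[:,1]>280)&(W[:,0]<560))]
E
python3 - <<'E'
import numpy as np
from fit import *
a0=[590,27,0.03,0,0,-22,22]
for n in(["top"],["side"],["top","side"]):
    w=np.vstack([rackpts(np.load(f"pics/w{k}.npy")) for k in n])
    a,k,m=fit(w,a0); print(n,a.round(3),k,round(m,2))
E
```

```text
['top'] [ 5.75982e+02  2.56260e+01  3.70000e-02  1.12170e+01  2.20730e+01
 -2.39790e+01  2.41860e+01] 9893 0.96
['side'] [ 5.75108e+02  3.71980e+01  3.60000e-02  1.23960e+01  2.99900e+00
 -3.45450e+01  1.33390e+01] 8841 1.14
['top', 'side'] [ 5.75797e+02  2.68080e+01  3.70000e-02  3.48800e+00  2.19490e+01
 -2.43170e+01  2.37300e+01] 18698 1.11
```

```bash
python3 -m crank '[[[0.75,-0.84,-0.3,0,0,0],[0.75,-0.84,-0.3,0,0,0],[0.75,-0.84,-0.3,0,0,0],[0.75,-0.84,-0.3,0,0,0],[0.75,-0.84,-0.3,0,0,0],[0.75,-0.84,-0.3,0,0,0],[0.75,-0.84,-0.3,0,0,0],[0.75,-0.84,-0.3,0,0,0],[0.75,-0.84,-0.3,0,0,0]]]' -1
python3 -m crank '[[[0.75,-0.84,0,0,0,0],[0.75,-0.84,0,0,0,0],[0.75,-0.84,0,0,0,0],[0.75,-0.84,0,0,0,0],[0.75,-0.84,0,0,0,0],[0.75,-0.84,0,0,0,0],[0.75,-0.84,0,0,0,0],[0.75,-0.84,0,0,0,0],[0.75,-0.84,0,0,0,0]]]'
```

```text
clock: 2.05
eef_pos: [364.3, -289.9, 286.0]
tool_rot: [3.14, 0.005, 0.432]
force: [-0.3, 0.1, 0.7]
width: 85.6
clock: 2.8
eef_pos: [457.3, 14.7, 290.0]
tool_rot: [3.13, -0.004, 0.431]
force: [0.2, -0.6, 0.3]
width: 85.4
```

```bash
python3 -m crank '[[[0.59,-0.88,0,0,0,0],[0.59,-0.88,0,0,0,0],[0.59,-0.88,0,0,0,0],[0.59,-0.88,0,0,0,0],[0.59,-0.88,0,0,0,0],[0.59,-0.88,0,0,0,0],[0.59,-0.88,0,0,0,0],[0.59,-0.88,0,0,0,0],[0.59,-0.88,0,0,0,0],[0.59,-0.88,0,0,0,0],[0.59,-0.88,0,0,0,0],[0.59,-0.88,0,0,0,0]]]'
python3 -m crank '[[[0,0,0,0,0,-1],[0,0,0,0,0,-1],[0,0,0,0,0,-1],[0,0,0,0,0,-1],[0,0,0,0,0,-1],[0,0,0,0,0,-1],[0,0,0,0,0,-1],[0,0,0,0,0,-1],[0,0,0,0,0,-1],[0,0,0,0,0,-1],[0,0,0,0,0,-1],[0,0,0,0,0,-1]]]'
python3 -m crank '[[[0,0,0,0,0,-1],[0,0,0,0,0,-1],[0,0,0,0,0,-1],[0,0,0,0,0,-1],[0,0,0,0,0,-1],[0,0,0,0,0,-1],[0,0,0,0,0,-1],[0,0,0,0,0,-1],[0,0,0,0,0,-1],[0,0,0,0,0,-1],[0,0,0,0,0,-1],[0,0,0,0,0,-1]]]'
cat >> h.py <<'E'
from scipy.spatial.transform import Rotation as Ro
def need(s,pos,rpy):
    """shift (units, current tool axes) and rotvec (units) from the state to a goal TCP pose"""
    A=Ro.from_euler('xyz',s["tool_rot"]);B=Ro.from_euler('xyz',rpy)
    return (A.inv().apply(np.array(pos)-s["eef_pos"])/30).round(2),(np.degrees((A.inv()*B).as_rotvec())/6).round(2)
E
python3 - <<'E'
from cell import ctrl
from h import *
s=ctrl.read_state();print(s["qpos"].round(2),s["eef_pos"].round(1))
print(need(s,[518,391,200],[np.pi,0,np.radians(173.2)]))
E
```

```text
clock: 3.8
eef_pos: [520.3, 410.6, 289.8]
tool_rot: [3.128, -0.01, 0.43]
force: [1.8, 0.2, 0.8]
width: 85.3
clock: 4.8
eef_pos: [516.9, 422.5, 286.7]
tool_rot: [3.13, 0.006, 1.758]
force: [-0.5, -0.7, 0.1]
width: 85.3
clock: 5.8
eef_pos: [519.3, 419.5, 286.0]
tool_rot: [-3.135, 0.015, 3.074]
force: [-0.5, -0.6, 0.2]
width: 85.1
[-0.27  0.72 -0.91  1.35  0.58  1.34  0.32] [519.3 419.5 286. ]
(array([ 0.02, -0.93,  2.87]), array([-0.06,  0.14,  0.49]))
```

```bash
python3 -m crank '[[[0,-0.5,0.5,0,0,0.25],[0,-0.4,0.6,-0.06,0.14,0.25],[0,0,0.8,0,0,0],[0,0,0.8,0,0,0],[0,0,0,0,0,0],[0,0,0,0,0,0]]]'
python3 - <<'E'
from cell import ctrl
from h import *
s=ctrl.read_state();print(s["qpos"].round(2),s["eef_pos"].round(1))
print(need(s,[518,391,112],[np.pi,0,np.radians(173.2)]))
p=ctrl.get_image("side");cv2.imwrite("pics/s2.png",cv2.resize(p["color"][300:480,200:460,::-1],None,fx=2,fy=2))
E
```

```text
clock: 6.3
eef_pos: [519.4, 391.3, 203.6]
tool_rot: [3.139, 0.002, 3.022]
force: [-0.3, 0.4, 0.5]
width: 85.5
[-0.22  0.77 -0.87  1.51  0.62  1.16  0.25] [519.4 391.3 203.6]
(array([ 0.05, -0.02,  3.05]), array([ 0.02,  0.02, -0.01]))
```

View pics/s2.png

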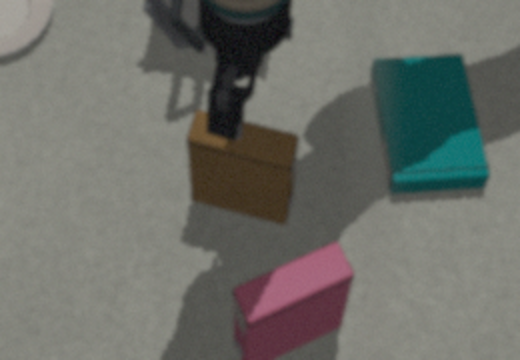

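The gripper is over the brown file (fingers ~(225,105), file top ~(245,135)), aligned with it. Next I'll go down and grip.

```bash
python3 -m crank '[[[0.05,0,0.8,0,0,0],[0,0,0.8,0,0,0],[0,0,0.8,0,0,0],[0,0,0.5,0,0,0],[0,0,0.15,0,0,0],[0,0,0,0,0,0]]]'
python3 -m crank '[[[0,0,0,0,0,0],[0,0,0,0,0,0],[0,0,0,0,0,0],[0,0,0,0,0,0],[0,0,0,0,0,0],[0,0,0,0,0,0],[0,0,0,0,0,0],[0,0,0,0,0,0],[0,0,0,0,0,0],[0,0,0,0,0,0]]]' 1
python3 -c "
from cell import ctrl
print(ctrl.read_state())"
```

```text
clock: 6.85
eef_pos: [523.1, 398.7, 119.8]
tool_rot: [3.126, 0.013, 3.021]
force: [0.2, -0.8, -0.7]
width: 85.6
clock: 7.68
eef_pos: [526.1, 402.6, 127.9]
tool_rot: [3.118, 0.021, 3.02]
force: [-0.4, -0.1, -0.3]
width: 0.1
{'clock': 7.6833, 'qpos': array([-0.24713052,  0.84328698, -0.81791789,  1.57561035,  0.70725784,
        1.00378763,  0.17497206]), 'qd': array([-0.00065786,  0.00044613,  0.00091795,  0.00061192,  0.00062416,
        0.00313664,  0.00096277]), 'tau': array([ 8.04100964e-04, -5.82005203e+01, -1.20439339e+01, -1.54439378e+01,
        7.49174086e-02, -1.25855044e-01,  1.36615267e-04]), 'eef_pos': array([526.08687141, 402.62602307, 127.92488041]), 'tool_rot': array([3.11755399, 0.02072549, 3.01970599]), 'force': array([-0.38086081, -0.08522912, -0.26835335]), 'torque': array([-0.08022722, -0.01532797,  0.00831048]), 'width': 0.11006132235336027}
```

```bash
python3 - <<'E'
from cell import ctrl
from h import *
p=ctrl.get_image("side");a=cv2.resize(p["color"][300:480,200:460,::-1],None,fx=1.5,fy=1.5)
p=ctrl.get_image("top");b=cv2.resize(p["color"][190:340,60:260,::-1],(390,270))
cv2.imwrite("pics/s3.png",np.hstack([a,b]));w=cloud(p);np.savez("pics/top3.npz",**{k:p[k] for k in("color","depth","camera_matrix","R","t")})
s=ctrl.read_state();print(s["eef_pos"],s["tool_rot"],s["force"])
E
```

```text
[526.05958745 402.61233684 127.86283518] [3.1175851  0.02062501 3.01968782] [-0.57358636 -0.07371459 -0.4687598 ]
```

View pics/s3.png

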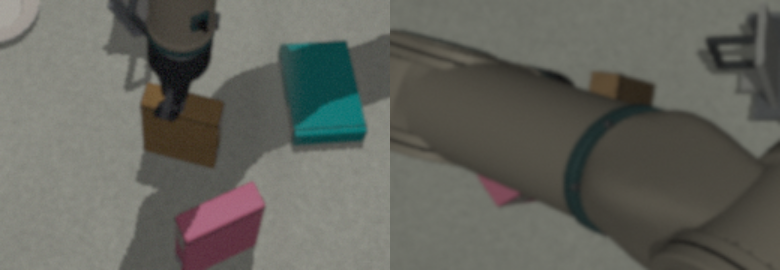

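```bash
python3 - <<'E'
from cell import ctrl
from h import *
s=ctrl.read_state();p=ctrl.get_image("side");w=cloud(p)
T=Ro.from_euler('xyz',s["tool_rot"])
def pr(X): c=p["R"]@X+p["t"]; u=p["camera_matrix"]@c; return (u[:2]/u[2]).round(1),c[2].round(1)
for z in(0,-19,-73): print(z,pr(s["eef_pos"]+T.apply([0,0,z])))
hsv=cv2.cvtColor(p["color"],cv2.COLOR_RGB2HSV);H,S,V=[hsv[...,i].astype(int) for i in range(3)]
m=(H>7)&(H<25)&(S>90)&(V>40)&(w[...,1]>250)&(w[...,2]>20)
t=m&(w[...,2]>143); f=m&(w[...,2]<135)
print(rect(t,w)); print(np.nanmedian(w[f],0)); 
q=w[f]; print("front face fit y=a+bx", np.polyfit(q[:,0]-518,q[:,1],1))
k=(V<45)&(w[...,1]>330)&(w[...,2]>100)&(w[...,2]<200)&(w[...,0]<600)&(w[...,0]>450)
print(k.sum(),np.nanpercentile(w[k],[2,20,50,80,98],axis=0).round(0))
a=cv2.resize(p["color"][340:430,250:370,::-1],None,fx=5,fy=5,interpolation=cv2.INTER_CUBIC);cv2.imwrite("pics/s4.png",a)
E
```

```text
0 (array([316.2, 377.2]), np.float64(1060.6))
-19 (array([316.5, 372.8]), np.float64(1046.3))
-73 (array([317.3, 359.3]), np.float64(1005.6))
(((520.8671264648438, 420.8813781738281), (85.94039154052734, 101.45726013183594), 83.99017333984375), 603, array([502.5, 397.2, 149.9]))
[515.39520933 409.63300598  77.88246183]
front face fit y=a+bx [-1.11867010e-01  4.09354095e+02]
9 [[514. 407. 179.]
 [514. 410. 181.]
 [517. 413. 194.]
 [519. 415. 198.]
 [519. 417. 200.]]
```

View pics/s4.png

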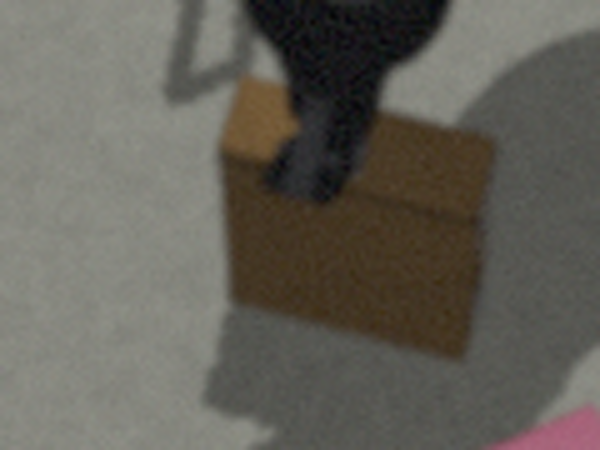

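```bash
python3 - <<'E'
from cell import ctrl
from h import *
s=ctrl.read_state();print(s["clock"],s["eef_pos"],s["width"])
p=ctrl.get_image("side");w=cloud(p)
for r in range(360,384,3): print(r,[tuple(w[r,c].round(0).astype(int)) if np.isfinite(w[r,c,0]) else None for c in range(300,330,4)])
E
```

```text
7.8333 [526.04665886 402.60883958 127.83872299] 0.1958454228317424
360 [(np.int64(562), np.int64(382), np.int64(149)), (np.int64(554), np.int64(382), np.int64(152)), (np.int64(535), np.int64(439), np.int64(269)), (np.int64(528), np.int64(436), np.int64(264)), (np.int64(521), np.int64(438), np.int64(270)), (np.int64(515), np.int64(430), np.int64(256)), (np.int64(509), np.int64(421), np.int64(242)), (np.int64(515), np.int64(299), np.int64(2))]
363 [(np.int64(561), np.int64(387), np.int64(146)), (np.int64(552), np.int64(388), np.int64(153)), (np.int64(535), np.int64(440), np.int64(260)), (np.int64(528), np.int64(439), np.int64(259)), (np.int64(521), np.int64(440), np.int64(264)), (np.int64(517), np.int64(418), np.int64(222)), (np.int64(509), np.int64(421), np.int64(229)), (np.int64(506), np.int64(380), np.int64(149))]
366 [(np.int64(560), np.int64(393), np.int64(148)), (np.int64(552), np.int64(393), np.int64(149)), (np.int64(544), np.int64(391), np.int64(148)), (np.int64(527), np.int64(445), np.int64(261)), (np.int64(524), np.int64(418), np.int64(207)), (np.int64(517), np.int64(417), np
[... 1312 characters left out ...]
(539), np.int64(461), np.int64(243)), (np.int64(532), np.int64(460), np.int64(244)), (np.int64(524), np.int64(460), np.int64(247)), (np.int64(518), np.int64(459), np.int64(245)), (np.int64(518), np.int64(409), np.int64(141)), (np.int64(510), np.int64(411), np.int64(147)), (np.int64(502), np.int64(411), np.int64(149))]
381 [(np.int64(559), np.int64(404), np.int64(102)), (np.int64(550), np.int64(405), np.int64(108)), (np.int64(542), np.int64(407), np.int64(115)), (np.int64(533), np.int64(409), np.int64(123)), (np.int64(526), np.int64(407), np.int64(121)), (np.int64(518), np.int64(409), np.int64(127)), (np.int64(510), np.int64(410), np.int64(131)), (np.int64(502), np.int64(412), np.int64(138))]
```

```bash
python3 -m crank '[[[0,0,-0.8,0,0,0],[0,0,-0.8,0,0,0],[0,0,-0.8,0,0,0],[0,0,-0.8,0,0,0],[0,0,0,0,0,0],[0,0,0,0,0,0],[0,0,0,0,0,0]]]'
python3 - <<'E'
from cell import ctrl
from h import *
s=ctrl.read_state();print(s["eef_pos"],s["tool_rot"],s["width"],s["qpos"])
p=ctrl.get_image("side");w=cloud(p)
c=p["R"]@s["eef_pos"]+p["t"];u=p["camera_matrix"]@c;u=u/u[2];print("tcp px",u,c[2])
b=p["color"][280:430,240:400,::-1].copy();b=cv2.resize(b,None,fx=3.5,fy=3.5)
cv2.circle(b,(int((u[0]-240)*3.5),int((u[1]-280)*3.5)),4,(0,0,255),1)
d=p["depth"][280:430,240:400];d=cv2.resize(np.clip((d-800)/350*255,0,255).astype(np.uint8),None,fx=1.5,fy=1.5,interpolation=0)
d=cv2.cvtColor(d,cv2.COLOR_GRAY2BGR);d=cv2.copyMakeBorder(d,0,b.shape[0]-d.shape[0],0,0,0)
cv2.imwrite("pics/s5.png",np.hstack([b,d]))
for r in range(330,380,4): print(r,[tuple(int(v) for v in w[r,c].round(0)) if np.isfinite(w[r,c,0]) else None for c in range(304,328,4)])
E
```

```text
clock: 8.47
eef_pos: [522.7, 399.7, 225.7]
tool_rot: [3.121, 0.017, 3.021]
force: [-0.8, 0.7, 0.6]
width: 0.4
[522.69677719 399.68774941 225.70516296] [3.12057491 0.01733686 3.02057259] 0.44809174260601636 [-0.21697426  0.74281326 -0.88432473  1.48428889  0.60860505  1.1741051
  0.2543249 ]
tcp px [318.28538989 352.40056482   1.        ] 987.3235208852534
330 [(582, 230, 1), (534, 435, 363), (528, 432, 361), (522, 434, 364), (515, 435, 369), (511, 413, 333)]
334 [(580, 242, 3), (571, 240, 1), (527, 438, 358), (521, 438, 359), (514, 438, 361), (511, 417, 326)]
338 [(579, 250, -1), (569, 249, 0), (527, 441, 351), (521, 440, 350), (518, 413, 304), (511, 414, 308)]
342 [(577, 260, -1), (533, 442, 337), (526, 448, 351), (520, 441, 339), (516, 426, 313), (512, 406, 279)]
346 [(538, 454, 345), (531, 454, 347), (525, 452, 346), (519, 450, 344), (514, 442, 329), (511, 408, 269)]
350 [(573, 282, 1), (531, 458, 341), (524, 460, 346), (518, 459, 346), (514, 441, 315), (528, 274, 0)]
354 [(572, 290, -2), (563, 289, -2), (553, 289, 2), (544, 289, 4), (536, 286, 0), (526, 286, 2)]
358 [(554, 377, 151), (547, 374, 147), (539, 376, 153), (543, 297, -1), (534, 294, -3), (525, 294, -1)]
362 [(553, 387, 153), (545, 385, 153), (538, 383, 150), (530, 380, 148), (522, 380, 150), (514, 379, 149)]
366 [(551, 395, 152), (544, 391, 147), (536, 391, 149), (529, 389, 148), (521, 389, 150), (513, 388, 151)]
370 [(550, 402, 151), (543, 399, 148), (535, 399, 150), (527, 398, 150), (520, 396, 147), (512, 395, 149)]
374 [(550, 406, 143), (541, 407, 147), (534, 407, 148), (526, 406, 149), (518, 406, 152), (511, 403, 147)]
378 [(550, 405, 121), (542, 406, 127), (534, 407, 131), (526, 408, 136), (518, 410, 142), (510, 409, 143)]
```

View pics/s5.png

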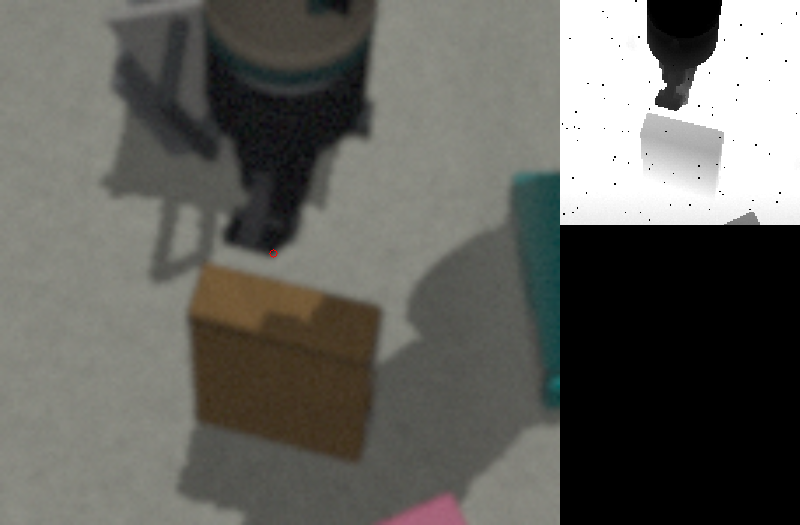

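```bash
cat > look.py <<'E'
import sys
from cell import ctrl
from h import *
s=ctrl.read_state();p=ctrl.get_image("side");w=cloud(p)
T=Ro.from_euler('xyz',s["tool_rot"])
def pr(X): c=p["R"]@X+p["t"];u=p["camera_matrix"]@c;return u[:2]/u[2]
q=T.inv().apply(w.reshape(-1,3)-s["eef_pos"]);ok=np.isfinite(q).all(1)&(np.abs(q[:,:2]).max(1)<90)&(q[:,2]>-160)&(q[:,2]<25)&(w.reshape(-1,3)[:,2]>160);q=q[ok]
for z in range(-160,20,10):
    b=q[(q[:,2]>=z)&(q[:,2]<z+10)]
    if len(b)>3: print(z,len(b),"x",np.percentile(b[:,0],[3,97]).round(),"y",np.percentile(b[:,1],[3,50,97]).round())
u=pr(s["eef_pos"]);x0,y0=int(u[0])-60,int(u[1])-90
a=cv2.resize(p["color"][y0:y0+130,x0:x0+120,::-1],None,fx=3.2,fy=3.2)
for z in(0,-19,-73):
    v=(pr(s["eef_pos"]+T.apply([0,0,z]))-[x0,y0])*3.2;cv2.circle(a,tuple(int(i) for i in v),3,(0,0,255),1)
cv2.imwrite(sys.argv[1],a);print(s["eef_pos"].round(1),s["tool_rot"].round(3),s["width"].round(1))
E
python3 -m crank '[[[0,0,-0.8,0,0,1],[0,0,-0.8,0,0,1],[0,0,-0.4,0,0,1],[0,0,0,0,0,1],[0,0,0,0,0,1],[0,0,0,0,0,1],[0,0,0,0,0,1],[0,0,0,0,0,1],[0,0,0,0,0,1],[0,0,0,0,0,1]]]'
python3 look.py pics/l1.png
python3 -m crank '[[[0,0,0,0,0,0],[0,0,0,0,0,0],[0,0,0,0,0,0],[0,0,0,0,0,0],[0,0,0,0,0,0],[0,0,0,0,0,0],[0,0,0,0,0,0],[0,0,0,0,0,0]]]' -1
python3 look.py pics/l2.png
python3 -c "
import cv2,numpy as np
cv2.imwrite('pics/l12.png',np.hstack([cv2.imread('pics/l1.png'),cv2.imread('pics/l2.png')]))"
```

```text
clock: 9.35
eef_pos: [518.2, 392.4, 273.3]
tool_rot: [3.139, -0.002, 1.925]
force: [0.7, -0.6, 0.2]
width: -0.0
-160 70 x [ 3. 38.] y [-25.  13.  37.]
-150 36 x [-4. 13.] y [-39.  35.  38.]
-140 101 x [-5. 21.] y [-41.  30.  42.]
-130 210 x [-5. 21.] y [-56.  16.  54.]
-120 343 x [-10.  18.] y [-60.  12.  60.]
-110 184 x [ 3. 18.] y [-54.  -2.  54.]
-100 177 x [-5. 18.] y [-46.  -5.  47.]
-90 185 x [-8. 14.] y [-37.  17.  37.]
-80 157 x [-7. 14.] y [-33.  -2.  31.]
-70 54 x [-6. 13.] y [-15.  -1.  16.]
-60 40 x [ 7. 12.] y [-12.   1.  13.]
-50 49 x [ 0. 13.] y [-13.   4.  13.]
-40 43 x [ 3. 13.] y [-12.   2.  13.]
clock: 10.07
eef_pos: [517.2, 391.1, 269.6]
tool_rot: [-3.138, -0.0, 1.932]
force: [1.1, -0.8, 0.3]
width: 86.0
-160 67 x [ 0. 38.] y [-26.  13.  37.]
-150 255 x [-10.  12.] y [-66.  37.  66.]
-140 283 x [-7. 16.] y [-64.  32.  68.]
-130 238 x [ 3. 21.] y [-65.  18.  70.]
-120 169 x [-6. 19.] y [-69.  19.  71.]
-110 276 x [-8. 18.] y [-68.  25.  70.]
-100 253 x [-10.  15.] y [-70.  31.  73.]
-90 179 x [-8. 14.] y [-66.  43.  68.]
-80 37 x [-6. 12.] y [-51. -42.  56.]
-70 51 x [ 3. 12.] y [-55.  43.  56.]
-60 61 x [-5. 12.] y [-55. -43.  56.]
-50 35 x [-5. 13.] y [-52. -43.  52.]Traceback (most recent call last):
  File "look.py", line 15, in <module>
    cv2.imwrite(sys.argv[1],a);print(s["eef_pos"].round(1),s["tool_rot"].round(3),s["width"].round(1))
                                                                                  ^^^^^^^^^^^^^^^^
AttributeError: 'float' object has no attribute 'round'
Traceback (most recent call last):
  File "look.py", line 15, in <module>
    cv2.imwrite(sys.argv[1],a);print(s["eef_pos"].round(1),s["tool_rot"].round(3),s["width"].round(1))
                                                                                  ^^^^^^^^^^^^^^^^
AttributeError: 'float' object has no attribute 'round'
```

View pics/l12.png

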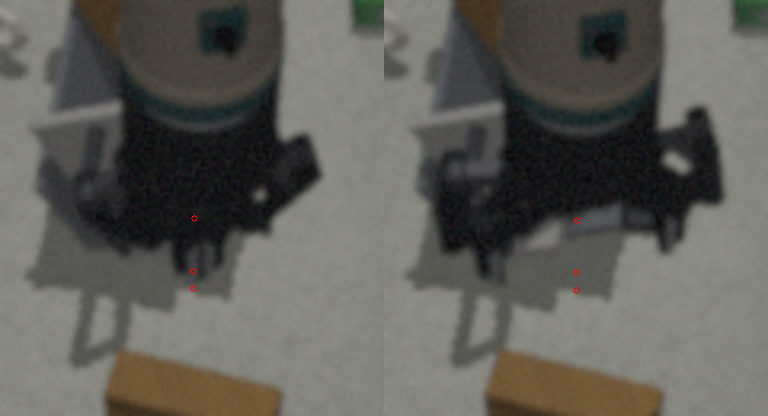

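The fingertips really end about 30 mm short of the reported TCP: in tool z, about -31 closed and -43 open. The close at reported z=128 therefore passed just above the 150 mm file without touching it. I'll correct for this offset, turn back and descend deeper.

```bash
python3 -m crank '[[[0,0,0,0,0,-1],[0,0,0,0,0,-1],[0,0,0,0,0,-1],[0,0,0,0,0,-1],[0,0,0,0,0,-1],[0,0,0,0,0,-1],[0,0,0,0,0,-1],[0,0,0,0,0,-1],[0,0,0,0,0,-1],[0,0,0,0,0,-1],[0,0,0,0,0,-0.5],[0,0,0,0,0,0]]]'
python3 - <<'E'
from cell import ctrl
from h import *
s=ctrl.read_state();print(s["eef_pos"],s["tool_rot"]);print(need(s,[518,392.5,140],[np.pi,0,3.028]))
E
```

```text
clock: 11.12
eef_pos: [518.4, 390.9, 271.2]
tool_rot: [-3.141, 0.0, 3.087]
force: [0.5, -0.8, -0.9]
width: 85.1
[518.36923815 390.90177651 271.20314278] [-3.14120887e+00  5.59759609e-05  3.08699251e+00]
(array([0.02, 0.05, 4.37]), array([-0.  ,  0.  ,  0.56]))
```

```bash
python3 -m crank '[[[0,0,0.7,0,0,0.56],[0,0,0.7,0,0,0],[0,0,0.7,0,0,0],[0,0,0.7,0,0,0],[0,0,0.7,0,0,0],[0,0,0.5,0,0,0],[0,0,0.2,0,0,0]]]'
python3 - <<'E'
from cell import ctrl
from h import *
s=ctrl.read_state();print(s["eef_pos"],s["tool_rot"]);print(need(s,[518,392.5,81],[np.pi,0,3.028]))
E
```

```text
clock: 11.7
eef_pos: [521.4, 392.9, 144.0]
tool_rot: [3.136, 0.006, 3.011]
force: [0.4, 0.8, -0.7]
width: 84.9
[521.35767391 392.87402662 143.99711425] [3.13587395 0.00641372 3.01088699]
(array([ 0.12, -0.04,  2.1 ]), array([ 0.05,  0.06, -0.16]))
```

```bash
python3 -m crank '[[[0.1,-0.07,0.6,0.05,0.06,-0.16],[0.05,-0.05,0.6,0.03,0.03,0],[0,-0.05,0.6,0.03,0.03,0],[0,-0.05,0.3,0,0,0],[0,0,0.1,0,0,0]]]'
python3 -m crank '[[[0,0,0,0,0,0],[0,0,0,0,0,0],[0,0,0,0,0,0],[0,0,0,0,0,0],[0,0,0,0,0,0],[0,0,0,0,0,0]]]' 1
python3 - <<'E'
from cell import ctrl
from h import *
s=ctrl.read_state();print(s["qpos"].round(2));print(need(s,[518,392.5,81],[np.pi,0,3.028]))
E
```

```text
clock: 12.12
eef_pos: [516.3, 387.0, 74.2]
tool_rot: [-3.136, -0.006, 3.027]
force: [0.2, -0.4, -0.5]
width: 85.8
clock: 12.62
eef_pos: [517.1, 388.6, 76.5]
tool_rot: [-3.139, -0.004, 3.026]
force: [0.0, -0.1, -4.0]
width: 33.6
[-0.25  0.9  -0.78  1.62  0.75  0.95  0.15]
(array([-0.01,  0.13, -0.15]), array([-0.02, -0.04, -0.02]))
```

```bash
python3 -m crank '[[[0,0,-0.2,0,0,0],[0,0,-0.3,0,0,0],[0,0,-0.8,0,0,0],[0,0,-0.8,0,0,0],[0,0,-0.8,0,0,0],[0,0,-0.8,0,0,0],[0,0,-0.8,0,0,0],[0,0,-0.8,0,0,0],[0,0,-0.8,0,0,0],[0,0,-0.8,0,0,0],[0,0,-0.8,0,0,0],[0,0,-0.8,0,0,0]]]'
cat > goal.py <<'E'
import sys
from cell import ctrl
from h import *
def goal(x,y,h,zg=76.5,O=(576,25.8,45),yaw=.037,jaw=180,tilt=25):
    Rt=Ro.from_euler('xyz',[0,np.radians(25),yaw]);Rg=Ro.from_euler('xyz',[0,np.radians(tilt),yaw])*Ro.from_euler('z',jaw,degrees=True)*Ro.from_euler('x',180,degrees=True)
    return np.array(O)+Rt.apply([x,y,h+zg]),Rg.as_euler('xyz')
if __name__=="__main__":
    s=ctrl.read_state();a=[float(v) for v in sys.argv[1:4]];k=dict(v.split("=") for v in sys.argv[4:]);P,E=goal(*a,**{i:float(j) for i,j in k.items()})
    print("goal",P.round(1),E.round(3),"now",s["eef_pos"].round(1),s["tool_rot"].round(3),"w",round(s["width"],1),"F",s["force"].round(1));print(*need(s,P,E));print("q",s["qpos"].round(2))
    Rt=Ro.from_euler('xyz',[0,np.radians(25),.037]);print("tcp in trough",Rt.inv().apply(s["eef_pos"]-[576,25.8,45]).round(1),"F in trough",Rt.inv().apply(s["force"]).round(1))
E
python3 goal.py 0 -84 170
```

```text
clock: 13.62
eef_pos: [513.5, 383.8, 342.1]
tool_rot: [-3.125, -0.014, 3.031]
force: [0.3, -0.1, -4.3]
width: 33.2
goal [683.2 -54.3 268.4] [-3.142 -0.436 -3.105] now [513.5 383.8 342.1] [-3.125 -0.014  3.031] w 33.2 F [ 0.3 -0.1 -4.3]
[ -7.27 -13.85   2.58] [ 0.16  4.01 -1.42]
q [-0.21  0.66 -0.93  1.3   0.51  1.45  0.36]
tcp in trough [-170.2  360.1  248.5] F in trough [ 2.  -0.1 -3.8]
```

```bash
python3 -m crank '[[[0,-0.4,0,0,0,0],[-0.1,-0.8,0,0,0,0],[-0.1,-0.9,0,0,0,0],[-0.1,-0.9,0,0,0,0],[-0.1,-0.9,0,0,0,0],[-0.1,-0.9,0,0,0,0],[-0.1,-0.9,0,0,0,0],[-0.1,-0.9,0,0,0,0],[-0.1,-0.9,0,0,0,0]]]'
python3 -m crank '[[[-0.1,-0.9,0,0,0,-0.2],[-0.1,-0.9,0,0,0,-0.2],[-0.1,-0.9,0,0,0,-0.2],[-0.1,-0.9,0,0,0,-0.2],[-0.1,-0.9,0,0,0,-0.2],[-0.1,-0.8,0,0,0,-0.2],[0,-0.4,0,0,0,0]]]'
python3 goal.py 0 -84 200
```

```text
clock: 14.37
eef_pos: [506.5, 160.7, 356.4]
tool_rot: [-3.14, -0.007, 3.052]
force: [-0.1, -0.2, -3.4]
width: 33.3
clock: 14.95
eef_pos: [514.1, -23.1, 361.2]
tool_rot: [-3.131, -0.007, -3.099]
force: [-0.0, -1.2, -3.9]
width: 34.0
goal [695.9 -53.8 295.6] [-3.142 -0.436 -3.105] now [514.1 -23.1 361.2] [-3.131 -0.007 -3.099] w 34.0 F [-0.  -1.2 -3.9]
[-6.02 -1.26  2.16] [-0.11  4.1   0.03]
q [ 0.71  0.46 -1.1   1.63  0.42  1.33  1.15]
tcp in trough [-191.3  -46.6  259.7] F in trough [ 1.6 -1.2 -3.5]
```

```bash
python3 -m crank '[[[-0.7,-0.15,0,0,0.5,0],[-0.7,-0.15,0,0,0.5,0],[-0.7,-0.15,0.1,0,0.5,0],[-0.7,-0.15,0.1,0,0.5,0],[-0.7,-0.15,0.1,0,0.5,0],[-0.7,-0.15,0.1,0,0.5,0],[-0.7,-0.15,0.1,0,0.5,0],[-0.7,-0.15,0.1,0,0.5,0],[0,0,0,0,0,0]]]'
python3 goal.py -6 -84 140
```

```text
clock: 15.7
eef_pos: [655.0, -64.7, 308.8]
tool_rot: [-3.116, -0.435, -3.125]
force: [-0.4, -2.8, -4.5]
width: 33.7
goal [665.1 -55.  243.8] [-3.142 -0.436 -3.105] now [655.  -64.7 308.8] [-3.116 -0.435 -3.125] w 33.7 F [-0.4 -2.8 -4.5]
[-1.22  0.37  1.81] [-0.16  0.01 -0.18]
q [ 0.23  0.94 -0.64  0.77  0.44  1.97  1.38]
tcp in trough [-42.9 -93.4 271. ] F in trough [ 1.5 -2.8 -4.3]
```

```bash
python3 -m crank '[[[-0.2,0.1,0.3,0,0,0],[-0.3,0.1,0.4,-0.08,0,-0.1],[-0.3,0.1,0.4,-0.08,0,-0.1],[-0.3,0.07,0.4,0,0,0],[-0.15,0,0.3,0,0,0]]]'
python3 goal.py -6 -84 100
```

```text
clock: 16.12
eef_pos: [667.5, -45.6, 246.0]
tool_rot: [3.123, -0.421, -3.085]
force: [-0.4, 0.8, -3.6]
width: 33.3
goal [648.2 -55.6 207.5] [-3.142 -0.436 -3.105] now [667.5 -45.6 246. ] [ 3.123 -0.421 -3.085] w 33.3 F [-0.4  0.8 -3.6]
[ 0.08 -0.32  1.43] [0.1  0.15 0.17]
q [ 0.24  0.99 -0.67  0.84  0.45  1.86  1.37]
tcp in trough [ -4.4 -74.7 219.7] F in trough [ 1.2  0.8 -3.4]
```

```bash
python3 -m crank '[[[0,-0.15,0.2,0.05,0.1,0.1],[0,-0.15,0.3,0.05,0.05,0.07],[0,0,0.4,0,0,0],[0,0,0.4,0,0,0],[0,0,0.2,0,0,0]]]'
python3 goal.py -6 -84 60
```

```text
clock: 16.53
eef_pos: [647.0, -52.1, 206.6]
tool_rot: [3.131, -0.431, -3.095]
force: [-1.3, 0.1, -3.9]
width: 33.5
goal [631.3 -56.2 171.2] [-3.142 -0.436 -3.105] now [647.  -52.1 206.6] [ 3.131 -0.431 -3.095] w 33.5 F [-1.3  0.1 -3.9]
[-0.01 -0.13  1.29] [0.06 0.05 0.08]
q [ 0.28  0.98 -0.67  0.98  0.45  1.75  1.34]
tcp in trough [ -6.7 -80.5 175.2] F in trough [ 0.5  0.2 -4.1]
```

```bash
python3 -m crank '[[[0,-0.06,0.3,0.06,0.05,0.06],[0,-0.06,0.4,0.03,0.02,0.03],[0,0,0.4,0,0,0],[0,0,0.4,0,0,0],[0,0,0.4,0,0,0],[0,0,0.3,0,0,0],[0,0,0.2,0,0,0]]]'
python3 goal.py -6 -84 0
```

```text
clock: 17.12
eef_pos: [615.9, -57.1, 143.0]
tool_rot: [-3.139, -0.43, -3.106]
force: [-0.4, 0.0, -3.6]
width: 33.1
goal [606.  -57.1 116.9] [-3.142 -0.436 -3.105] now [615.9 -57.1 143. ] [-3.139 -0.43  -3.106] w 33.1 F [-0.4  0.  -3.6]
[-0.06  0.01  0.93] [-0.02  0.06 -0.01]
q [ 0.32  0.99 -0.66  1.17  0.47  1.58  1.29]
tcp in trough [ -8.1 -84.3 104.4] F in trough [ 1.1  0.  -3.5]
```

```bash
python3 - <<'E'
from cell import ctrl
from h import *
a=[]
for n,(r0,r1,c0,c1) in dict(side=(130,330,230,410),top=(140,300,260,440)).items():
    p=ctrl.get_image(n);a.append(cv2.resize(p["color"][r0:r1,c0:c1,::-1],(400,int(400*(r1-r0)/(c1-c0)))))
    np.save(f"pics/w{n}5.npy",cloud(p))
h=max(i.shape[0] for i in a);cv2.imwrite("pics/p6.png",np.hstack([cv2.copyMakeBorder(i,0,h-i.shape[0],0,0,0) for i in a]))
E
```

```text
(no output)
```

View pics/p6.png

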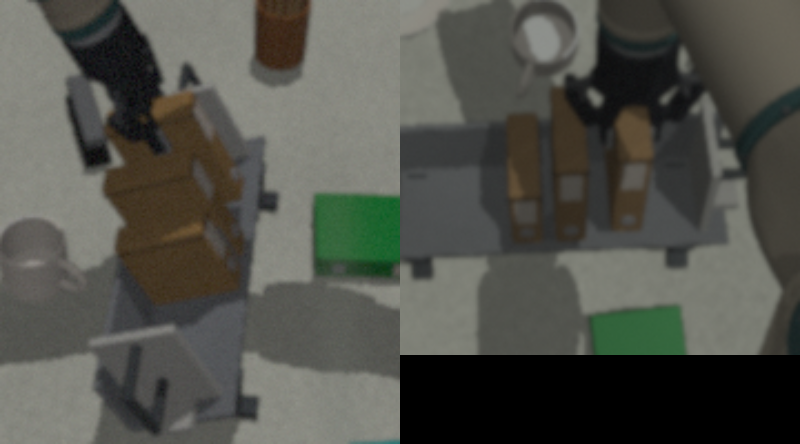

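The file is aligned in the right bay: in the top view it is at (632,165), the twin at (570,160), and there is a clear gap to the bookend at (705,165). Now lowering it slowly.

```bash
python3 -m crank '[[[0,0,0.2,0,0.06,0],[0,0,0.2,0,0,0],[0,0,0.15,0,0,0],[0,0,0.1,0,0,0],[0,0,0.08,0,0,0]]]'
python3 goal.py -6 -84 0
python3 -m crank '[[[0,0,0.06,0,0,0],[0,0,0.06,0,0,0]]]'
python3 goal.py -6 -84 0
```

```text
clock: 17.63
eef_pos: [608.1, -57.1, 123.3]
tool_rot: [-3.139, -0.433, -3.106]
force: [0.2, 0.2, -4.1]
width: 33.2
goal [606.  -57.1 116.9] [-3.142 -0.436 -3.105] now [608.1 -57.1 123.3] [-3.139 -0.433 -3.106] w 33.2 F [ 0.2  0.2 -4.1]
[-0.03  0.    0.22] [-0.02  0.03 -0.01]
q [ 0.32  1.   -0.66  1.21  0.47  1.54  1.27]
tcp in trough [ -6.8 -84.   83.2] F in trough [ 1.9  0.2 -3.6]
clock: 17.8
eef_pos: [606.4, -57.1, 119.6]
tool_rot: [-3.139, -0.433, -3.106]
force: [1.2, -0.8, 1.7]
width: 33.5
goal [606.  -57.1 116.9] [-3.142 -0.436 -3.105] now [606.4 -57.1 119.6] [-3.139 -0.433 -3.106] w 33.5 F [ 1.2 -0.8  1.7]
[-0.03 -0.    0.09] [-0.02  0.03 -0.01]
q [ 0.32  1.   -0.66  1.22  0.47  1.53  1.27]
tcp in trough [ -6.8 -84.   79.2] F in trough [ 0.3 -0.9  2. ]
```

```bash
python3 -m crank '[[[-0.08,0,0.02,0,0,0],[-0.08,0,0.02,0,0,0]]]'
python3 goal.py 0 -84 0|tail -1
python3 -m crank '[[[-0.06,0,0.02,0,0,0],[-0.06,0,0.02,0,0,0]]]'
python3 goal.py 0 -84 0|tail -1
```

```text
clock: 17.97
eef_pos: [610.0, -57.4, 117.8]
tool_rot: [-3.138, -0.434, -3.106]
force: [-1.1, -0.7, -0.7]
width: 33.2
tcp in trough [ -2.8 -84.4  79.1] F in trough [-0.7 -0.7 -1.1]
clock: 18.13
eef_pos: [610.5, -57.5, 117.5]
tool_rot: [-3.138, -0.44, -3.105]
force: [-5.9, -1.1, 6.9]
width: 33.2
tcp in trough [ -2.1 -84.6  79. ] F in trough [-8.3 -0.9  3.7]
```

```bash
python3 -m crank '[[[0,0,0.06,0,0,0],[0,0,0.03,0,0,0]]]'
python3 goal.py 0 -84 0|tail -1
python3 -m crank '[[[0,0,0,0,0,0],[0,0,0,0,0,0],[0,0,0,0,0,0],[0,0,0,0,0,0],[0,0,0,0,0,0]]]' -0.08
python3 goal.py 0 -84 0|tail -1
python3 -m crank '[[[0,0,-0.2,0,0,0],[0,0,-0.4,0,0,0],[0,0,-0.4,0,0,0],[0,0,-0.4,0,0,0],[0,0,-0.5,0,0,0],[0,0,-0.5,0,0,0]]]'
python3 goal.py 0 -84 150
```

```text
clock: 18.3
eef_pos: [610.5, -57.5, 117.4]
tool_rot: [-3.138, -0.439, -3.106]
force: [-0.3, -0.2, 1.6]
width: 33.1
tcp in trough [ -2.2 -84.5  78.9] F in trough [-0.9 -0.2  1.3]
clock: 18.72
eef_pos: [612.2, -57.1, 117.7]
tool_rot: [-3.138, -0.435, -3.107]
force: [0.2, -0.6, 1.7]
width: 46.3
tcp in trough [ -0.7 -84.2  79.8] F in trough [-0.5 -0.6  1.6]
clock: 19.22
eef_pos: [641.6, -55.5, 183.1]
tool_rot: [-3.14, -0.442, -3.105]
force: [0.5, -0.0, -0.6]
width: 46.4
goal [674.8 -54.6 250.3] [-3.142 -0.436 -3.105] now [641.6 -55.5 183.1] [-3.14  -0.442 -3.105] w 46.4 F [ 0.5 -0.  -0.6]
[-0.04 -0.02 -2.5 ] [-0.02 -0.06 -0.  ]
q [ 0.28  1.   -0.66  1.02  0.46  1.71  1.32]
tcp in trough [ -1.7 -83.7 151.6] F in trough [ 0.7 -0.  -0.3]
```

```bash
python3 -m crank '[[[0,0,-0.4,0,0,0],[0,-0.4,-0.3,0,0,0],[0,-0.7,0,0,0,0],[0,-0.7,0,0,0,0],[0,-0.7,0,0,0,0],[0,-0.7,0,0,0,0],[0,-0.5,0,0,0,0]]]'
python3 -m crank '[[[0,0,0,0,0,1],[0,0,0,0,0,1],[0,0,0,0,0,1],[0,0,0,0,0,1],[0,0,0,0,0,1],[0,0,0,0,0,1],[0,0,0,0,0,1],[0,0,0,0,0,1],[0,0,0,0,0,1],[0,0,0,0,0,1],[0,0,0,0,0,1]]]' -1
python3 goal.py 0 -203 100 jaw=90 zg=54
```

```text
clock: 19.8
eef_pos: [660.6, -159.9, 208.9]
tool_rot: [3.133, -0.432, -3.09]
force: [0.3, 0.2, -0.2]
width: 46.6
clock: 20.72
eef_pos: [662.6, -164.1, 210.2]
tool_rot: [-2.743, -0.158, 1.947]
force: [-0.3, 0.4, 0.2]
width: 85.3
goal [ 648.5 -174.7  184.6] [-2.705  0.     1.608] now [ 662.6 -164.1  210.2] [-2.743 -0.158  1.947] w 85.3 F [-0.3  0.4  0.2]
[-0.29 -0.2   0.97] [ 0.1  -0.06  3.56]
q [ 0.29  1.   -0.37  0.84  0.33  1.78  0.41]
tcp in trough [   2.3 -193.   183.3] F in trough [-0.4  0.4  0.1]
```

```bash
python3 -m crank '[[[-0.1,-0.05,0,0,0,0.95],[-0.1,-0.05,0,0,0,0.95],[0,0,0,0.1,0,0.9],[0,0,0,0,0,0.8]]]'
python3 goal.py 0 -203 60 jaw=90 zg=54
python3 - <<'E'
from cell import ctrl
from h import *
from fit import *
a=[];W=[]
for n,(r0,r1,c0,c1) in dict(side=(120,320,230,410),top=(140,300,300,480)).items():
    p=ctrl.get_image(n);a.append(cv2.resize(p["color"][r0:r1,c0:c1,::-1],(400,int(400*(r1-r0)/(c1-c0)))))
    np.save(f"pics/w{n}6.npy",cloud(p))
h=max(i.shape[0] for i in a);cv2.imwrite("pics/p7.png",np.hstack([cv2.copyMakeBorder(i,0,h-i.shape[0],0,0,0) for i in a]))
E
```

```text
clock: 21.05
eef_pos: [662.9, -168.9, 211.5]
tool_rot: [-2.705, 0.002, 1.585]
force: [-0.2, 0.0, -0.8]
width: 85.4
goal [ 631.7 -175.3  148.3] [-2.705  0.     1.608] now [ 662.9 -168.9  211.5] [-2.705e+00  2.000e-03  1.585e+00] w 85.4 F [-0.2  0.  -0.8]
[-0.19 -0.06  2.35] [-0.   -0.08 -0.2 ]
q [ 0.26  1.   -0.28  0.82  0.27  1.78  0.06]
tcp in trough [   1.8 -197.8  184.6] F in trough [ 0.1  0.  -0.8]
```

View pics/p7.png

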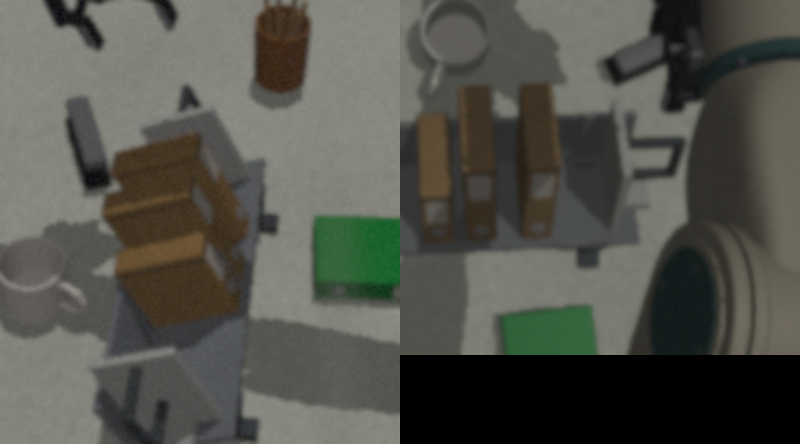

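The file stands in the bay parallel to the twin (top view: twin (477,160), file (540,160)). The bookend is at (622,160), with its handle bar free at (658,143). I'll measure the bar and files in the trough frame.

```bash
python3 - <<'E'
import numpy as np
from fit import *
for n in("top","side"):
    w=np.load(f"pics/w{n}6.npy").reshape(-1,3);w=w[np.isfinite(w).all(1)]
    p=totrough(w,576,25.8,.037)
    def sh(nm,m): print(n,nm,m.sum(),np.percentile(p[m],[3,50,97],axis=0).round(1).tolist() if m.sum()>4 else "")
    i=(np.abs(p[:,0])<70)
    sh("bar",i&(p[:,1]<-172)&(p[:,1]>-235)&(p[:,2]>90)&(p[:,2]<125))
    sh("plate",i&(p[:,1]<-130)&(p[:,1]>-175)&(p[:,2]>90)&(p[:,2]<117))
    sh("filetop",i&(p[:,1]<-55)&(p[:,1]>-120)&(p[:,2]>140)&(p[:,2]<165))
    sh("twintop",i&(p[:,1]>-55)&(p[:,1]<0)&(p[:,2]>140)&(p[:,2]<165))
E
```

```text
top bar 210 [[-46.8, -232.8, 94.7], [-3.7, -193.6, 110.8], [37.1, -172.5, 121.4]]
top plate 103 [[-48.1, -173.0, 91.1], [-14.7, -166.7, 104.5], [43.1, -166.1, 116.9]]
top filetop 629 [[-53.0, -100.4, 143.0], [-6.3, -83.7, 149.5], [47.7, -67.9, 152.5]]
top twintop 616 [[-52.5, -35.7, 145.0], [-6.5, -19.7, 150.1], [47.4, -4.0, 152.8]]
side bar 90 [[-42.3, -232.6, 91.6], [-3.3, -203.0, 109.2], [33.7, -172.4, 120.3]]
side plate 259 [[-48.3, -170.6, 91.8], [-6.9, -165.8, 105.1], [42.9, -162.7, 116.2]]
side filetop 467 [[-52.6, -98.1, 141.0], [-5.6, -76.7, 149.1], [45.8, -64.8, 152.6]]
side twintop 500 [[-52.7, -33.8, 140.9], [-5.5, -14.0, 149.3], [46.4, -0.9, 152.7]]
```

```bash
python3 -m crank '[[[-0.15,-0.03,0.3,0,-0.08,-0.2],[-0.1,-0.03,0.6,0,0,0],[0,0,0.6,0,0,0],[0,0,0.6,0,0,0],[0,0,0.3,0,0,0]]]'
python3 goal.py 0 -207 0 jaw=90 zg=54
```

```text
clock: 21.57
eef_pos: [633.8, -176.2, 148.0]
tool_rot: [-2.715, -0.008, 1.628]
force: [0.0, -0.5, -0.3]
width: 85.4
goal [ 606.5 -180.2   93.9] [-2.705  0.     1.608] now [ 633.8 -176.2  148. ] [-2.715 -0.008  1.628] w 85.4 F [ 0.  -0.5 -0.3]
[-0.1  -0.09  2.02] [0.09 0.02 0.21]
q [ 0.3   0.98 -0.29  1.04  0.29  1.58  0.07]
tcp in trough [   2.1 -204.   114.6] F in trough [ 0.1 -0.5 -0.3]
```

```bash
python3 -m crank '[[[-0.05,-0.05,0.4,0.05,0,0.15],[-0.05,-0.03,0.5,0.03,0,0],[0,0,0.5,0,0,0],[0,0,0.35,0,0,0],[0,0,0.1,0,0,0]]]'
python3 goal.py 0 -207 0 jaw=90 zg=54
python3 -m crank '[[[0,0,0,0,0,0],[0,0,0,0,0,0],[0,0,0,0,0,0],[0,0,0,0,0,0],[0,0,0,0,0,0],[0,0,0,0,0,0],[0,0,0,0,0,0]]]' 1
python3 goal.py 0 -207 0 jaw=90 zg=54
```

```text
clock: 21.98
eef_pos: [608.0, -179.4, 96.8]
tool_rot: [-2.708, -0.007, 1.624]
force: [-0.6, 0.4, -0.0]
width: 85.1
goal [ 606.5 -180.2   93.9] [-2.705  0.     1.608] now [ 608.  -179.4   96.8] [-2.708 -0.007  1.624] w 85.1 F [-0.6  0.4 -0. ]
[-0.03 -0.01  0.11] [0.02 0.   0.17]
q [ 0.32  1.   -0.29  1.16  0.3   1.46  0.05]
tcp in trough [ 2.000e-01 -2.062e+02  5.730e+01] F in trough [-0.5  0.5 -0.3]
clock: 22.57
eef_pos: [608.8, -179.0, 100.2]
tool_rot: [-2.707, -0.008, 1.627]
force: [-0.6, 0.2, -2.4]
width: 10.4
goal [ 606.5 -180.2   93.9] [-2.705  0.     1.608] now [ 608.8 -179.   100.2] [-2.707 -0.008  1.627] w 10.4 F [-0.6  0.2 -2.4]
[-0.04  0.01  0.22] [0.02 0.   0.2 ]
q [ 0.32  0.99 -0.29  1.16  0.3   1.46  0.06]
tcp in trough [  -0.5 -205.9   60.7] F in trough [ 0.5  0.2 -2.5]
```

```bash
python3 -m crank '[[[0.2,0,0,0,0,0],[0.3,0,0,0,0,0],[0.3,0,0,0,0,0],[0.3,0,0,0,0,0]]]'
python3 goal.py 0 -115 0 jaw=90 zg=60
python3 -m crank '[[[0.3,0,0,0,0,0],[0.3,0,0,0,0,0],[0.2,0,0,0,0,0]]]'
python3 goal.py 0 -115 0 jaw=90 zg=60
```

```text
clock: 22.9
eef_pos: [607.8, -149.1, 100.1]
tool_rot: [-2.711, -0.001, 1.623]
force: [0.6, -2.1, -1.3]
width: 10.4
goal [605.6 -88.2  99.4] [-2.705  0.     1.608] now [ 607.8 -149.1  100.1] [-2.711e+00 -1.000e-03  1.623e+00] w 10.4 F [ 0.6 -2.1 -1.3]
[2.03 0.04 0.01] [0.05 0.05 0.13]
q [ 0.28  0.98 -0.3   1.19  0.29  1.44  0.01]
tcp in trough [  -0.3 -176.    60.6] F in trough [ 1.1 -2.2 -0.9]
clock: 23.15
eef_pos: [606.8, -120.4, 100.1]
tool_rot: [-2.711, -0.003, 1.625]
force: [-0.4, -1.4, -1.4]
width: 10.0
goal [605.6 -88.2  99.4] [-2.705  0.     1.608] now [ 606.8 -120.4  100.1] [-2.711 -0.003  1.625] w 10.0 F [-0.4 -1.4 -1.4]
[1.08 0.03 0.02] [0.06 0.05 0.16]
q [ 0.25  0.97 -0.3   1.21  0.28  1.43 -0.03]
tcp in trough [  -0.3 -147.3   60.6] F in trough [ 0.2 -1.4 -1.4]
```

```bash
python3 -m crank '[[[0.15,0,0,0,0,0],[0.15,0,0,0,0,0],[0.15,0,0,0,0,0],[0.15,0,0,0,0,0]]]'
python3 goal.py 0 -115 0 jaw=90 zg=60|tail -1
python3 -m crank '[[[0.13,0,0,0,0,0],[0.13,0,0,0,0,0]]]'
python3 goal.py 0 -115 0 jaw=90 zg=60|tail -1
```

```text
clock: 23.48
eef_pos: [606.2, -102.3, 100.0]
tool_rot: [-2.712, 0.002, 1.626]
force: [0.4, -4.4, -1.1]
width: 10.2
tcp in trough [  -0.2 -129.2   60.6] F in trough [ 0.7 -4.4 -0.9]
clock: 23.65
eef_pos: [606.0, -95.7, 100.0]
tool_rot: [-2.713, 0.005, 1.625]
force: [0.8, -4.1, -0.9]
width: 10.1
tcp in trough [  -0.2 -122.5   60.6] F in trough [ 1.  -4.1 -0.6]
```

```bash
python3 -m crank '[[[0.1,0,0,0,0,0],[0.1,0,0,0,0,0]]]'
python3 goal.py 0 -115 0 jaw=90 zg=60|tail -1
python3 -m crank '[[[0.06,0,0,0,0,0],[0.06,0,0,0,0,0]]]'
python3 goal.py 0 -115 0 jaw=90 zg=60|tail -1
python3 -m crank '[[[0.05,0,0,0,0,0],[0.05,0,0,0,0,0]]]'
python3 goal.py 0 -115 0 jaw=90 zg=60|tail -1
```

```text
clock: 23.82
eef_pos: [605.8, -89.9, 100.0]
tool_rot: [-2.713, 0.006, 1.625]
force: [0.9, -4.5, -0.4]
width: 10.2
tcp in trough [  -0.2 -116.7   60.6] F in trough [ 0.9 -4.5 -0. ]
clock: 23.98
eef_pos: [605.7, -86.9, 100.0]
tool_rot: [-2.714, 0.007, 1.625]
force: [0.9, -7.3, -1.3]
width: 10.1
tcp in trough [-1.000e-01 -1.137e+02  6.060e+01] F in trough [ 1.1 -7.4 -0.9]
clock: 24.15
eef_pos: [605.7, -86.7, 100.0]
tool_rot: [-2.714, 0.012, 1.624]
force: [1.5, -6.6, -1.5]
width: 10.1
tcp in trough [-1.000e-01 -1.135e+02  6.060e+01] F in trough [ 1.8 -6.7 -0.8]
```

```bash
python3 -m crank '[[[0.15,0,0,0,0,0],[0.2,0,0,0,0,0],[0.2,0,0,0,0,0]]]'
python3 goal.py 0 -115 0 jaw=90 zg=60|tail -1
python3 -m crank '[[[0.15,0,0,0,0,0]]]'
python3 goal.py 0 -115 0 jaw=90 zg=60|tail -1
```

```text
clock: 24.4
eef_pos: [605.7, -87.0, 99.9]
tool_rot: [-2.716, 0.037, 1.621]
force: [1.9, -13.9, -0.7]
width: 10.4
tcp in trough [  -0.  -113.9   60.5] F in trough [  1.6 -14.   -0. ]
clock: 24.48
eef_pos: [605.8, -87.3, 99.9]
tool_rot: [-2.716, 0.044, 1.62]
force: [0.9, -10.4, -0.4]
width: 10.0
tcp in trough [  -0.  -114.1   60.5] F in trough [  0.6 -10.5  -0.2]
```

```bash
python3 -m crank '[[[0,0,0,0,0,0],[0,0,0,0,0,0]]]'
python3 -m crank '[[[0,0,0,0,0,0],[0,0,0,0,0,0],[0,0,0,0,0,0],[0,0,0,0,0,0],[0,0,0,0,0,0],[0,0,0,0,0,0]]]' -1
python3 -m crank '[[[0,0,-0.2,0,0,0],[0,0,-0.4,0,0,0],[0,0,-0.5,0,0,0],[0,0,-0.5,0,0,0],[0,0,-0.5,0,0,0],[0,0,-0.5,0,0,0],[0,0,-0.5,0,0,0]]]'
python3 goal.py 0 -250 100 jaw=90 zg=60
```

```text
clock: 24.65
eef_pos: [605.8, -87.3, 99.9]
tool_rot: [-2.717, 0.043, 1.62]
force: [1.6, -4.2, -1.5]
width: 9.9
clock: 25.15
eef_pos: [604.7, -78.0, 100.3]
tool_rot: [-2.714, 0.031, 1.623]
force: [-0.3, 0.3, -0.4]
width: 81.3
clock: 25.73
eef_pos: [642.1, -72.1, 187.7]
tool_rot: [-2.706, 0.028, 1.625]
force: [0.2, 0.5, 0.3]
width: 85.6
goal [ 652.8 -221.5  190. ] [-2.705  0.     1.608] now [642.1 -72.1 187.7] [-2.706  0.028  1.625] w 85.6 F [0.2 0.5 0.3]
[-4.99  0.11  0.02] [0.01 0.31 0.03]
q [ 0.15  0.94 -0.3   1.03  0.26  1.65 -0.07]
tcp in trough [  -3.7 -100.3  155.8] F in trough [0.1 0.4 0.3]
```

```bash
python3 -m crank '[[[-0.4,0,-0.2,0,0,0],[-0.8,0,-0.2,0,0,0],[-0.8,0,-0.2,0,0,0],[-0.8,0,-0.2,0,0,0],[-0.8,0,-0.2,0,0,0],[-0.8,0,-0.2,0,0,0],[-0.8,0,-0.2,0,0,0],[-0.8,0,0,0,0,0],[-0.8,0,0,0,0,0],[-0.4,0,0,0,0,0]]]'
python3 - <<'E'
from cell import ctrl
from h import *
from fit import *
a=[];W=[]
for n,(r0,r1,c0,c1) in dict(side=(120,320,230,410),top=(130,320,260,450)).items():
    p=ctrl.get_image(n);a.append(cv2.resize(p["color"][r0:r1,c0:c1,::-1],(400,int(400*(r1-r0)/(c1-c0)))))
    w=cloud(p).reshape(-1,3);w=w[np.isfinite(w).all(1)];p=totrough(w,576,25.8,.037)
    i=(np.abs(p[:,0])<70)
    def sh(nm,m): print(n,nm,m.sum(),np.percentile(p[m],[2,50,98],axis=0).round(1).tolist() if m.sum()>4 else "")
    sh("files",i&(p[:,1]<5)&(p[:,1]>-78)&(p[:,2]>140)&(p[:,2]<160))
    sh("plate",i&(p[:,1]<-60)&(p[:,1]>-90)&(p[:,2]>95)&(p[:,2]<125))
    sh("low",i&(p[:,1]>5)&(p[:,1]<50)&(p[:,2]>95)&(p[:,2]<115))
h=max(i.shape[0] for i in a);cv2.imwrite("pics/p8.png",np.hstack([cv2.copyMakeBorder(i,0,h-i.shape[0],0,0,0) for i in a]))
E
```

```text
clock: 26.57
eef_pos: [678.6, -284.5, 242.5]
tool_rot: [-2.719, 0.019, 1.636]
force: [-0.7, -0.0, 0.1]
width: 85.5
side files 890 [[-53.2, -69.2, 141.2], [-4.6, -31.5, 149.3], [48.5, -2.2, 152.9]]
side plate 19 [[-54.5, -82.2, 95.2], [-53.1, -67.0, 107.9], [-46.8, -60.8, 123.1]]
side low 516 [[-53.1, 10.3, 96.4], [-4.9, 30.5, 104.1], [48.1, 44.0, 108.0]]
top files 1228 [[-53.0, -71.4, 142.3], [-6.2, -38.6, 149.7], [48.6, -6.1, 152.7]]
top plate 181 [[-54.0, -89.2, 97.4], [-22.2, -78.4, 118.6], [44.2, -60.6, 122.7]]
top low 574 [[-53.1, 7.4, 97.6], [-5.0, 23.7, 104.6], [48.3, 40.2, 107.7]]
```

View pics/p8.png

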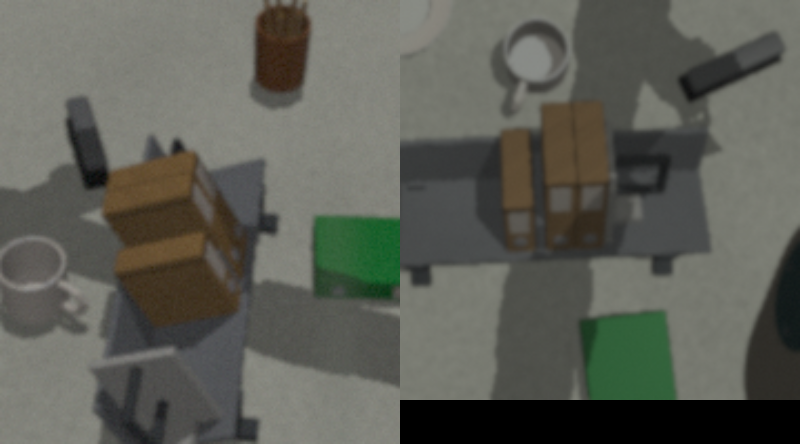

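The two equal files are packed flush (top view (560,145) and (592,145)) with the bookend against them at (620,180). The low file, cup, stapler and pot have not moved. Handing in.

```bash
python3 -c "
from cell import ctrl
print(ctrl.finish_job())"
```

```text
the job is handed in; nothing more can be done
None
```

The loose file is now in the right bay beside the twin, and that bay's bookend is pushed in against the two files. I handed the job in at about 26.6 s of the 67 s allowed.

**How it went:**
- **Placing:** I tilted the file 25°, lowered it until it touched the rack floor, then eased it back until it met the back board (about 8 N) and let go.
- **Packing:** I slid the bookend in by its handle until it stopped moving. The push peaked at about 14 N.

**Last checks:**
- **Files:** the twin and the loose file stand flush at the same height and depth, together about 68 mm wide.
- **Bookend:** it sits against the loose file within the few millimetres the cameras can resolve.
- **Other objects:** the low file, pencil pot, cup and stapler look unmoved in the last pictures.
- **Robot:** it is clear of everything, and the wrist force reads about zero.

**Disagreements:**
- **First grasp missed:** the fingertips end about 30 mm short of the reported TCP, so my first try closed just above the file without touching it. I measured the offset from depth images and corrected for it.
- **Handle width:** the gripper read about 10 mm on the 12 mm handle bar. It held without slipping.
- **Side camera:** its sideways positions differed from the top camera's by up to about 7 mm, so I relied on the top view.

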